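# Sort two tested phone handsets: one to its phone, one to returns

## Robot

A 6-joint arm with a two-finger parallel gripper is mounted at the origin on the work surface. World frame = base frame: x ahead of the robot, y to its left, z up, the work surface at z = 0. Lengths are in mm, angles in rad, forces in N, time in s.
With the tool pointing down it reaches from about 300 to 950 mm from the base axis. Payload 3.1 kg.
Tool frame: the origin (TCP) lies at the very end of the fingers, on their centre line; the grasp point (between the pads) lies pinch_z behind it (pinch_z is the distance from the TCP to the grasp point, in mm); z points along the fingers, x is the direction in which the jaws open and shut, and the axes are right-handed (so a half turn about z gives the same grasp; the last joint's range is limited). The gripper opens to 85 mm and grips with 20 to 120 N. Pads are 22 mm wide; open, the fingers measure 114 mm over their backs; the gripper's body (76 mm by 85 mm) begins 54 mm behind the grasp point. The pads swing forward as they close: fully open they stand 13 mm farther back than shut.
Start: joints at [-1.398, 0.308, 1.634, -0, 1.2, -0.07], TCP at [150.236, -606.681, 231.272] pointing down, gripper open.
Joint ranges: [-3.06, 3.06], [-0.79, 1.96], [0.05, 2.63], [-1.19, 4.34], [0.05, 2.64], [-2.94, 2.94]. Speed limits (rad/s): [2.79, 2.79, 3.14, 3.14, 3.14, 3.14].

## Interface

Orientations are given as a 3x3 rotation matrix whose columns are the frame's x, y, z axes.
In Python, from plant import move_ptp, move_linear, set_joints, release, clamp, dwell, ik, observe, snapshot, IKError, finish_job, pinch_z gives the robot as it stands. The module is installed in compiled form; this text tells all that it offers. Calls block until the motion is done:
- move_ptp(position, orientation): joint-space move of the TCP to a pose.
- move_linear(position, rate=150, rot=None): straight line of the TCP; rot=None keeps the orientation; rate is the mean speed in mm/s.
- set_joints(angles): joint-space move.
- release() and clamp(): open the fingers fully, or close them until they stop; the grip force is fixed at half the most.
- dwell(seconds).
- ik(position, orientation): joint angles nearest the present ones, or None.
- observe(): the state.
- snapshot(name): name is "scene" or "top"; returns a dict with "img" (480x640x3 uint8, red, green, blue), "fx", "fy", "cx", "cy" (pixels), "extrinsics" (4x4, takes a point from world to camera coordinates). Camera axes: x right, y up, looking along -z (the intrinsics and any distortion apply to the point x, -y, -z); pixel columns grow to the right and rows downward; lengths in mm; the calibration is good to about 2 mm. A picture is of the moment at which its call begins. There is no depth.
A pose or a line that the arm cannot do raises IKError and nothing moves.
- finish_job(): hands the job in, once; it reports no verdict.
The state is a dict: "clock": time; "joint_pos": joint angles; "dq": joint speeds; "joint_torque": joint torques, N m; "eef_pos": TCP position; "orientation": TCP orientation; "contact_force": force on the tool from outside, world axes, zero at the start; "moment": the same for the moment, N m; "opening": finger opening in mm.
Only numpy, scipy, OpenCV 4.12 (cv2) and the standard library are available. Lean on these libraries where they do the work, as an engineer would, in place of code of your own. Each camera call takes 0.05 s, during which the arm holds its last target. There are 200 camera calls.

## Task

Two loose desk-phone handsets lie face down in the middle of the desk, each marked on the back of its handle after testing. Lay the one with the round sticker (passed) on the empty cradle of the desk phone, fully home and the right way round with its round ear cup at the phone's high end, and lay the one with the taped cross (failed) face down in the empty bay of the grey returns tray, next to the handset already there. Set the handsets down rather than dropping them, and leave the other things on the desk alone.

Things in the scene. Friction and masses are not known exactly. Their poses are not given: they have to be found in the camera images.
- round_mid (a point): Centre of the handle of the loose black handset with a round white sticker (30 mm) on the handle's back: passed. It lies face down on its two cups, 195 mm long, 48 high. Handle: straight bar 40 mm wide, 20 thick, 94 long; this point is midway in it, 38 mm above the cups' underside. x runs along the handset to the round ear cup, z up out of its back. Space under the handle is open. 0.12-0.24 kg.
- round_ear (a point): Point of the same handset (round sticker) on the axis of its ear cup, 74 mm along +x from round_mid, same axes. The ear cup is round, 45 mm across; the mouthpiece at the other end (-x, also 74 mm from the middle) is square, 46 by 45 mm, with a small grey cord socket. Both cups narrow to about 35 mm at the underside.
- cross_mid (a point): Centre of the handle of the loose black handset with a cross of two white tape strips (50 by 9 mm) on the handle's back: failed. Same shape, size, axes and mass as the one with the round sticker, lying loose on the desk beside it.
- phone: Black desk phone, fixed, 215 mm long (x), 200 wide (y); origin on the desk under its middle, x to its high end, y to its left. Its face leans up 10 degrees towards +x, from 31 to 69 mm above the desk. Keys and display (at most 4 mm proud) on its right part, the empty handset cradle along its left side, high end away from the robot.
- cradle (a point): Where the handle's centre (round_mid) is when the handset is home in the phone's cradle; axes those of the home handset: x up the slope to the ear cup's well, y left, z square out of the leaning face, which is 26 mm below (-z). Wells 52 mm square, 12 deep, 74 mm either side along x, 3 to 4 mm play round the cups; between them an open trough: nothing beside or under the handle is above the face.
- hook (a joint): Hook switch: small spring tongue in the floor of the ear cup's well, travel 3.5 mm (0.0035). 0 is up (no handset); about 0.0035 when a handset that is home presses it down. The handset's weight is enough (below 0.3 N).
- tray: Grey formed-plastic returns tray, fixed, 232 mm long (x), 184 wide (y), end walls 22 mm high; origin on the desk under its middle. Two parallel handset bays along x, 86 mm apart: the one on +y holds a handset, the one on -y is empty. Each is 208 by 58 mm inside (about 6 mm play round the cups), floor 3 mm above the desk.
- bay (a point): Where the handle's centre (cross_mid) is when the handset lies face down in the tray's empty bay: 38 mm above the bay's floor, 41 mm above the desk. x along the bay, +y to the occupied bay, z up. Side walls, 20 mm high from the desk, stand only beside the cups (beyond 40 mm either side of the middle); the middle is open. Either way round is fine.
- old_mid (a point): Centre of the handle of the handset (also with a taped cross, same shape) that already lies in the tray's other bay, 86 mm along the tray's +y from bay. Leave it there.
- tape: Bystander: a roll of white tape, 76 mm across, 12 mm high, flat on the far part of the desk; origin under its centre.
- driver: Bystander: a screwdriver lying on the far part of the desk, about 200 mm long; origin at its underside.
- mouse: Bystander: a black computer mouse, about 100 by 60 mm, 34 mm high, on the far part of the desk; origin at its underside.
Not all that is in view belongs to the job. Leave any pink or red look-alike of the part that bears cross_mid alone. Leave any pink look-alike of the part that bears round_mid alone.

How it is judged:
By the outcome, as a careful person would: the job done as asked, in the order asked, and still so for the second after the job is handed in, with the robot touching nothing.
It also fails if it takes over 58 s, if anything falls off the work surface, if the arm or the gripper's body presses on something with over 40 N, if the wrist force passes 120 N, or if a joint passes its speed limit or range.

## Working session

There is one attempt and no reset: what is moved stays moved. The work goes in short steps, each a Python script; the robot and the scene stay as the last script left them, time stands still between calls to the robot, and variables do not carry over. Pictures are saved under pics/ and viewed, about 8 in all and at most 12, crops included, and the job is handed in when it is done.

```bash
mkdir -p pics
python3 - <<'E'
from plant import *
import cv2,numpy as np
for n in("scene","top"):
    s=snapshot(n);cv2.imwrite(f"pics/{n}0.png",s["img"][:,:,::-1])
    print(n,{k:v for k,v in s.items() if k not in("img",)})
print(pinch_z,observe())
E
```

```text
scene {'fx': 537.3416678977399, 'fy': 537.3416678977399, 'cx': 315.6265924298376, 'cy': 236.76325744986787, 'extrinsics': array([[ 1.08285674e-01,  9.94047667e-01,  1.19770349e-02,
        -4.44187923e+01],
       [-6.53582642e-01,  6.21090237e-02,  7.54302459e-01,
         2.72959804e+02],
       [ 7.49068717e-01, -8.95081323e-02,  6.56417818e-01,
        -1.89912045e+03],
       [ 0.00000000e+00,  0.00000000e+00,  0.00000000e+00,
         1.00000000e+00]])}
top {'fx': 508.4851144411542, 'fy': 508.4851144411542, 'cx': 320.8295593906, 'cy': 230.42089641555953, 'extrinsics': array([[ 1.59614471e-02, -9.99850014e-01, -6.72170720e-03,
        -8.48167966e+00],
       [ 9.98008913e-01,  1.55210730e-02,  6.11335017e-02,
        -4.85495136e+02],
       [-6.10200044e-02, -7.68410286e-03,  9.98106965e-01,
        -1.15237706e+03],
       [ 0.00000000e+00,  0.00000000e+00,  0.00000000e+00,
         1.00000000e+00]])}
18.700000000000003 {'clock': 0.1, 'joint_pos': array([-1.39767780e+00,  3.08951325e-01,  1.63509485e+00,  3.68510503e-05,
        1.19970077e+00, -6.96911677e-02]), 'dq': array([-5.45309505e-05, -1.59212466e-03, -4.02523909e-03, -3.11532638e-04,
       -2.30429906e-03, -4.20286648e-06]), 'joint_torque': array([-7.21794986e-04, -4.16407800e+01, -2.77644986e+01, -1.48822928e-04,
        4.01099212e-03, -1.60972326e-05]), 'eef_pos': array([ 150.12643262, -605.91242243,  230.1241704 ]), 'orientation': array([[ 2.40417480e-01, -9.70669522e-01, -3.37257336e-04],
       [-9.70667207e-01, -2.40417646e-01,  2.12799953e-03],
       [-2.14666690e-03, -1.84243647e-04, -9.99997679e-01]]), 'contact_force': array([ 0.25119705, -0.69712644,  0.25703108]), 'moment': array([ 0.00237177, -0.00485093,  0.044354  ]), 'opening': 85.33281955304605}
```

View pics/scene0.png

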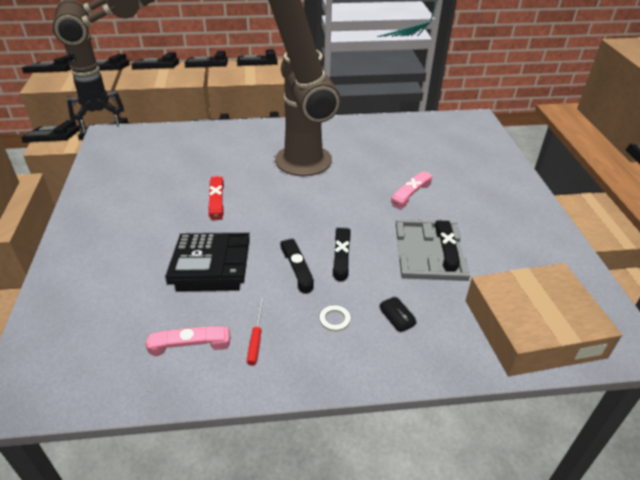

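View pics/top0.png

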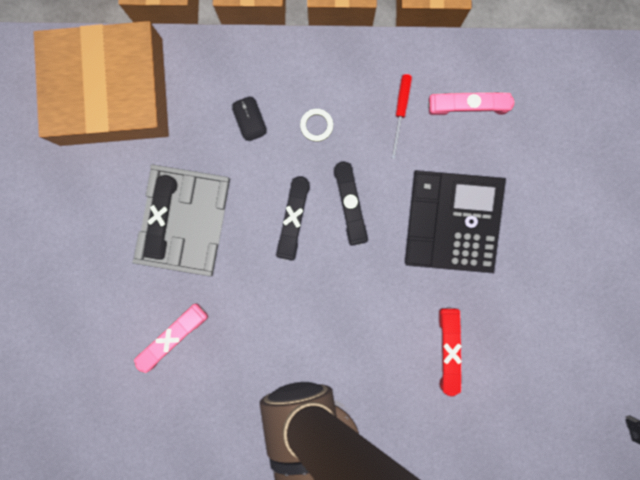

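The candidates, with their pixels in the top image:

| Thing wanted | Candidates | Choice |
|---|---|---|
| Round sticker | black (350,202), pink (474,101) | black (350,202) |
| Taped cross | loose black (292,217), tray black (157,216), pink (167,341), red (452,353) | loose black (292,217) |

In the scene image, the chosen round one is at (297,258) and the cross one at (342,246). The phone's cradle is on its left (top u≈424), with the high end up in the image. The tray's empty bay is on the right (u≈200).

```bash
cat > h.py <<'E'
import cv2,numpy as np
from plant import *
def cams():return {n:snapshot(n) for n in("scene","top")}
def ray(s,uv):
    E=s["extrinsics"];R=E[:3,:3]
    d=R.T@np.array([(uv[0]-s["cx"])/s["fx"],-(uv[1]-s["cy"])/s["fy"],-1.])
    return -R.T@E[:3,3],d/np.linalg.norm(d)
def onz(s,uv,z):
    o,d=ray(s,uv);return o+d*(z-o[2])/d[2]
def proj(s,p):
    c=s["extrinsics"]@np.r_[p,1];return np.array([s["cx"]+s["fx"]*c[0]/-c[2],s["cy"]-s["fy"]*c[1]/-c[2]])
def tri(C,a,b):
    (o,d),(p,e)=ray(C["scene"],a),ray(C["top"],b)
    t=np.linalg.lstsq(np.c_[d,-e],p-o,rcond=None)[0]
    x,y=o+t[0]*d,p+t[1]*e;return (x+y)/2,np.linalg.norm(x-y)
def white(s,uv,r=14):
    u,v=map(int,uv);g=s["img"][v-r:v+r+1,u-r:u+r+1].min(2).astype(float)
    w=np.clip(g-110,0,80);yy,xx=np.mgrid[v-r:v+r+1,u-r:u+r+1]
    # only keep the blob nearest the centre
    n,l=cv2.connectedComponents((w>0).astype(np.uint8));c=[k for k in range(1,n)]
    k=min(c,key=lambda k:np.hypot(xx[l==k]-u,yy[l==k]-v).min()+(-.01*(l==k).sum()));w=w*(l==k)
    return np.array([(w*xx).sum(),(w*yy).sum()])/w.sum()
def dark(s,uv):
    m=(s["img"].max(2)<75).astype(np.uint8)
    return m
def crop(s,c,w,h,k):
    u,v=c;i=s["img"][v-h//2:v+h//2,u-w//2:u+w//2,::-1]
    return cv2.resize(i,None,fx=k,fy=k,interpolation=cv2.INTER_CUBIC)
E
python3 - <<'E'
from h import *
C=cams()
for n,a,b in(("round",(297,258),(350,202)),("cross",(342,246),(292,217)),("old",(449,238),(157,216))):
    A,B=white(C["scene"],a,9),white(C["top"],b,11);p,e=tri(C,A,B);print(n,A.round(1),B.round(1),p.round(1),e.round(1))
    s=C["top"];m=dark(s,b);m[int(B[1])-7:int(B[1])+8,int(B[0])-7:int(B[0])+8]=1
    _,l,st,_=cv2.connectedComponentsWithStats(m);k=l[int(B[1]),int(B[0])];pts=np.argwhere(l==k)[:,::-1].astype(np.float32)
    print(len(pts),cv2.minAreaRect(pts),st[k])
g=lambda i:np.clip(255*(i/255.)**.45,0,255).astype(np.uint8)
S,T=C["scene"],C["top"]
im=np.vstack([np.hstack([crop(T,(456,222),110,116,3),crop(S,(209,261),100,100,3)[:, :] if 0 else cv2.resize(crop(S,(209,261),100,116,3),None,fx=1,fy=1)])])
a=crop(T,(456,222),116,116,3);b=crop(S,(209,261),116,116,3);c=crop(T,(321,208),116,116,3)
a,b,c=[cv2.resize(q,(400,400),interpolation=cv2.INTER_CUBIC) for q in(a,b,c)]
cv2.imwrite("pics/phone.png",g(np.hstack([a,b])));
d=crop(T,(182,220),116,116,3);d=cv2.resize(d,(400,400),interpolation=cv2.INTER_CUBIC)
cv2.imwrite("pics/hs_tray.png",g(np.hstack([c,d])))
E
```

```text
round [299.1 256.3] [350.2 201.1] [550.2 -63.3  50.4] 4.9
1318 ((349.8828430175781, 202.45602416992188), (82.83878326416016, 17.95742416381836), 77.84506225585938) [ 335  162   32   83 1318]
cross [342.1 246.2] [291.6 216.3] [514.3  63.5  44. ] 3.0
1193 ((292.2618408203125, 217.15682983398438), (19.473909378051758, 82.59127044677734), 11.633633613586426) [ 277  177   32   83 1193]
old [450.3 237. ] [155.  214.8] [512.6 369.9  50.9] 0.3
1439 ((158.46710205078125, 216.2254638671875), (23.85914421081543, 82.90464782714844), 10.154266357421875) [ 144  176   33   83 1439]
```

View pics/phone.png

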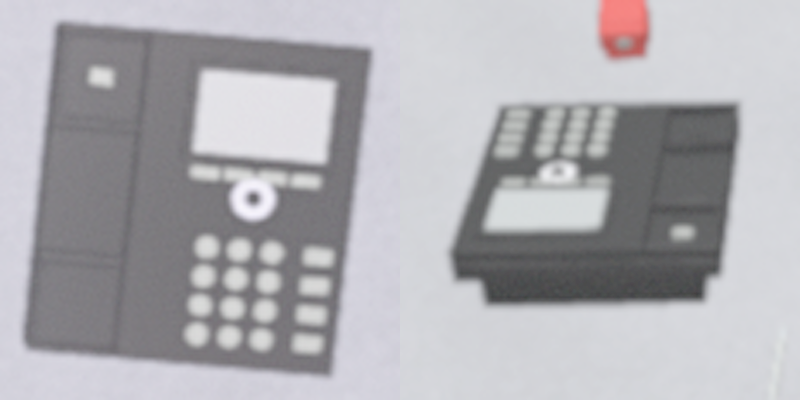

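View pics/hs_tray.png

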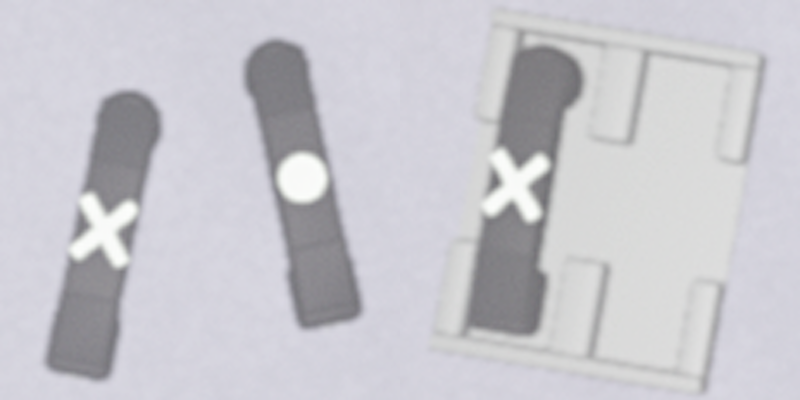

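The crops confirm the choices: round sticker at crop (302,177) and taped cross at (103,230), both black and both with the round ear cup at the far end. The phone's hook tongue shows at crop (101,76) in the top view and (683,232) in the scene view. The empty bay is on the right. My white-blob threshold caught some of the desk, so I'm refining it.

```bash
cat >> h.py <<'E'
def white(s,uv,r,th=None):
    u,v=map(int,np.round(uv));g=s["img"][v-r:v+r+1,u-r:u+r+1].min(2).astype(float)
    th=th or (np.median(g)+g.max())/2
    _,l=cv2.connectedComponents((g>th-25).astype(np.uint8));w=np.clip(g-th+25,0,None)*(l==l[np.unravel_index((g*(np.hypot(*(np.mgrid[:2*r+1,:2*r+1]-r))<4)).argmax(),g.shape)])
    yy,xx=np.mgrid[v-r:v+r+1,u-r:u+r+1]
    return np.array([(w*xx).sum(),(w*yy).sum()])/w.sum()
def edge(g,a,b,n=(0.15,0.85),hw=5,lin=True):
    """fit a line to the strongest gradient found across segment a-b; g = float grey image"""
    a,b=np.array(a,float),np.array(b,float);t=(b-a)/np.linalg.norm(b-a);nn=np.array([-t[1],t[0]])
    o=np.arange(-hw,hw+.01,.25);P=[]
    for f in np.linspace(*n,25):
        q=a+(b-a)*f+o[:,None]*nn
        pr=cv2.remap(g,q[:,0].astype(np.float32)[None],q[:,1].astype(np.float32)[None],cv2.INTER_LINEAR)[0]
        d=np.abs(np.gradient(cv2.GaussianBlur(pr[None],(0,0),2)[0]));k=d[2:-2].argmax()+2
        w=d[max(k-4,0):k+5]**2;P.append(a+(b-a)*f+nn*(o[max(k-4,0):k+5]*w).sum()/w.sum())
    vx,vy,x,y=cv2.fitLine(np.float32(P),cv2.DIST_HUBER,0,.01,.01).ravel()
    return np.cross([x,y,1.],[x+vx,y+vy,1.])
def quad(g,c,**k):
    L=[edge(g,c[i],c[(i+1)%4],**k) for i in range(4)];o=[]
    for i in range(4):
        p=np.cross(L[i-1],L[i]);o.append(p[:2]/p[2])
    return np.array(o)
E
python3 - <<'E'
from h import *
np.set_printoptions(precision=1,suppress=True)
C=cams();S,T=C["scene"],C["top"]
print("desk",T["img"][290,320],S["img"][300,370],"tray",T["img"][222,200],S["img"][262,420])
for n,a,b in(("round",(297,258),(350,202)),("cross",(342,246),(292,217)),("old",(449,238),(157,216)),("hook",(151+283/3.448,203+232/3.448),(398+101/3.448,164+76/3.448))):
    r=(7,9) if n!="hook" else (4,5)
    A,B=white(S,a,r[0]),white(T,b,r[1]);p,e=tri(C,A,B);print(n,A,B,p,e,"top@48",onz(T,B,48),"scene@48",onz(S,A,48))
k=3.448;ot=np.array([398,164]);os=np.array([151,203])
gt=T["img"].max(2).astype(np.float32);gs=S["img"].max(2).astype(np.float32)
qt=quad(gt,[ot+np.array(c)/k for c in((57,22),(371,48),(331,375),(25,347))],hw=3)   # HL,HR,LR,LL
qs=quad(gs,[os+np.array(c)/k for c in((320,250),(52,252),(102,104),(338,103))],hw=3)
print("phone px",qt,qs)
for i,n in enumerate(("HL","HR","LR","LL")):
    print(n,*tri(C,qs[i],qt[i]),"top@z",onz(T,qt[i],69 if i<2 else 31),"sc",onz(S,qs[i],69 if i<2 else 31))
ot=np.array([124,162]);c=[ot+np.array(c)/k for c in((95,8),(363,55),(305,392),(32,345))]
sat=T["img"][:,:,2].astype(np.float32)-T["img"][:,:,1]+0
q=quad(cv2.GaussianBlur(sat,(0,0),.7),c,hw=3);print("tray px",np.array(c),q)
for z in(0,22):print(z,[onz(T,p,z)[:2] for p in q])
i=cv2.resize(S["img"][210:285,385:475,::-1],None,fx=8,fy=8,interpolation=cv2.INTER_CUBIC)
cv2.imwrite("pics/tray_s.png",i)
E
```

```text
desk [162 161 178] [170 172 180] tray [182 182 181] [158 163 159]
round [296.6 257.8] [350.3 201.1] [550.5 -66.8  45.2] 1.6251593669741975 top@48 [550.2 -65.9  48. ] scene@48 [553.3 -67.8  48. ]
cross [341.6 246. ] [292.7 216.5] [514.   61.6  44.5] 1.7708006207721854 top@48 [513.8  62.3  48. ] scene@48 [517.8  60.   48. ]
old [448.2 237.7] [156.9 215.4] [511.5 365.7  47.9] 1.3512171030762927 top@48 [511.6 366.4  48. ] scene@48 [511.8 364.9  48. ]
hook [232.5 269.9] [426.9 185.8] [ 586.7 -237.4   51. ] 1.992828581902938 top@48 [ 587.2 -237.    48. ] scene@48 [ 583.3 -238.7   48. ]
phone px [[413.7 169.7]
 [505.7 177.5]
 [493.4 272.8]
 [403.7 264.9]] [[244.6 274.3]
 [164.7 276.2]
 [179.9 232.5]
 [249.9 232.4]]
HL [ 620.1 -205.3   64.9] 1.9304197808654096 top@z [ 619.4 -203.6   69. ] sc [ 623.9 -205.9   69. ]
HR [ 606.  -408.    63.6] 0.9108182435589858 top@z [ 605.1 -405.6   69. ] sc [ 611.3 -407.    69. ]
LR [ 395.1 -391.7   28.8] 1.2797579421957757 top@z [ 395.2 -390.3   31. ] sc [ 397.5 -391.8   31. ]
LL [ 409.6 -190.8   25.3] 2.139363894547393 top@z [ 409.7 -188.9   31. ] sc [ 416.  -191.6   31. ]
tray px [[151.6 164.3]
 [229.3 178. ]
 [212.5 275.7]
 [133.3 262.1]] [[152.8 164.1]
 [230.2 176.9]
 [212.2 276.4]
 [133.1 262.8]]
0 [array([636.4, 396.4]), array([608.7, 213.5]), array([375.9, 249. ]), array([404.3, 433.9])]
22 [array([632.2, 388.9]), array([605. , 209.3]), array([376.6, 244.2]), array([404.5, 425.6])]
```

View pics/tray_s.png

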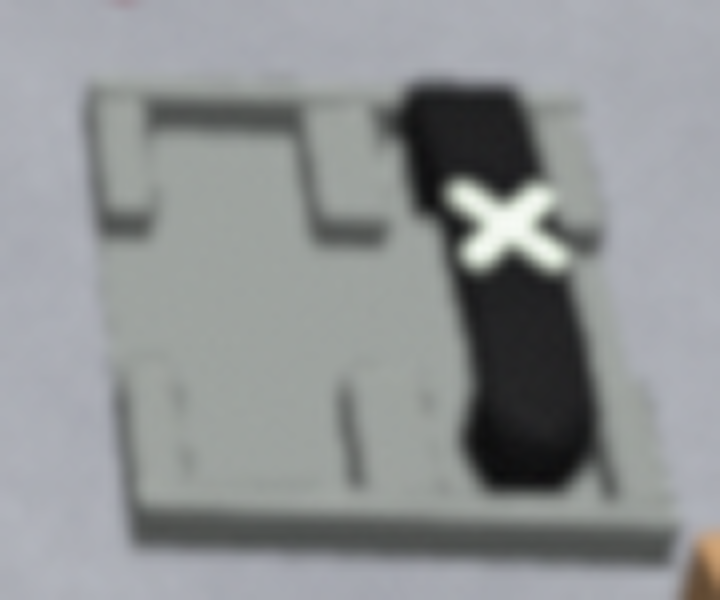

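The scene tray crop shows the empty bay on the left, clear, with the occupied bay on the right. Measured against the text:

- **Handset backs:** about 45 mm high (text 48).
- **Phone face:** 202 by 210 mm, yaw about -4.1°.
- **Hook:** z of 51 mm, near the predicted well floor.

All heights come out about 3 mm low, which is calibration error. The cradle's sideways offset needs one close look.

Run:
```python
from h import *
C=cams();S,T=C["scene"],C["top"]
def z(s,u0,v0,w,h,k):
    i=s["img"][v0:v0+h,u0:u0+w,::-1].astype(float);i=np.clip((i-5)*4,0,255).astype(np.uint8)
    return cv2.resize(i,None,fx=k,fy=k,interpolation=cv2.INTER_CUBIC)
a=z(T,400,165,45,110,5.4545);b=z(S,215,228,45,60,10)
H=600;a=cv2.resize(a,(245,600));b=cv2.resize(b,(450,600))
cv2.imwrite("pics/well.png",np.hstack([a,b]))
g=np.mean([snapshot("top")["img"].mean(2) for _ in range(12)],0)
np.set_printoptions(linewidth=250,precision=0,suppress=True)
for v in(176,186,192,215,225,250,258):print(v,g[v,402:446])
```

```text
176 [181. 179. 178. 176. 177. 178. 178. 178. 178. 177. 162. 117.  65.  48.  52.  56.  61.  64.  64.  63.  63.  63.  63.  63.  62.  61.  60.  59.  59.  59.  58.  57.  57.  57.  57.  57.  55.  52.  45.  46.  53.  58.  59.  59.]
186 [174. 173. 172. 173. 175. 176. 178. 179. 177. 160. 112.  61.  48.  54.  58.  61.  63.  62.  61.  60.  63.  93. 148. 180. 187. 187. 186. 174. 133.  82.  59.  58.  59.  59.  59.  58.  54.  46.  46.  54.  57.  58.  58.  57.]
192 [176. 175. 173. 173. 175. 177. 177. 178. 166. 125.  71.  46.  50.  54.  58.  60.  62.  61.  61.  61.  61.  60.  60.  60.  60.  59.  59.  59.  59.  59.  58.  58.  58.  58.  58.  55.  47.  44.  51.  57.  57.  57.  57.  56.]
215 [175. 175. 175. 176. 177. 175. 158. 111.  62.  52.  58.  60.  59.  59.  58.  59.  58.  58.  58.  57.  57.  57.  57.  56.  56.  56.  56.  55.  56.  55.  55.  55.  54.  48.  43.  47.  52.  55.  54.  54.  54.  54.  54.  54.]
225 [174. 175. 176. 177. 175. 153. 106.  59.  52.  57.  59.  58.  58.  59.  58.  57.  57.  57.  57.  57.  56.  56.  56.  55.  55.  55.  55.  54.  54.  54.  54.  52.  47.  42.  47.  53.  54.  54.  54.  53.  54.  53.  52.  53.]
250 [173. 174. 163. 123.  69.  47.  50.  54.  56.  58.  58.  58.  57.  57.  57.  57.  56.  56.  55.  55.  56.  56.  55.  55.  54.  55.  54.  54.  53.  49.  43.  46.  52.  54.  54.  54.  53.  53.  53.  52.  53.  53.  52.  52.]
258 [175. 164. 124.  72.  47.  50.  53.  56.  57.  58.  58.  57.  57.  57.  56.  57.  57.  56.  56.  56.  56.  56.  55.  55.  55.  54.  54.  55.  51.  46.  47.  52.  54.  55.  54.  54.  54.  53.  54.  54.  53.  53.  52.  53.]
```

View pics/well.png

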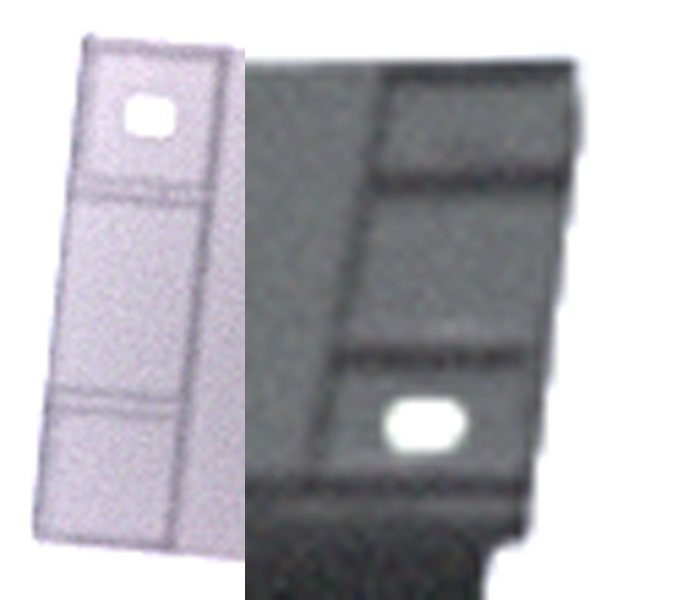

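The well's right wall (top u≈439.5, row 186) lies 27 mm from the hook (u≈426.9), so the hook is about central in the 52 mm well. I'll now square up the round handset by closing on it once, then look again. That ties the camera frame to the robot frame.

```bash
cat >> h.py <<'E'
def Rz(d):
    a=np.radians(d);return np.array([[np.cos(a),-np.sin(a),0],[np.sin(a),np.cos(a),0],[0,0,1.]])
def Ry(d):
    a=np.radians(d);return np.array([[np.cos(a),0,np.sin(a)],[0,1,0],[-np.sin(a),0,np.cos(a)]])
def tool(H,sg=-1):  # tool orientation gripping a handset with axes H
    return np.c_[sg*H[:,1],sg*H[:,0],-H[:,2]]
def axisyaw(s,uv,z=40):
    m=(s["img"].max(2)<75).astype(np.uint8);u,v=map(int,np.round(uv));m[v-7:v+8,u-7:u+8]=1
    l=cv2.connectedComponents(m)[1];p=np.argwhere(l==l[v,u])[:,::-1].astype(np.float32)
    vx,vy,x,y=cv2.fitLine(p,cv2.DIST_L2,0,.01,.01).ravel()
    a,b=onz(s,(x-40*vx,y-40*vy),z),onz(s,(x+40*vx,y+40*vy),z);d=(a-b)*np.sign((a-b)[0])
    return np.degrees(np.arctan2(d[1],d[0])),len(p)
E
python3 - <<'E'
from h import *
np.set_printoptions(precision=2,suppress=True)
C=cams();T=C["top"]
yr,yc,yo=[axisyaw(T,b) for b in((350,202),(293,217),(157,216))];print("yaws",yr,yc,yo)
hk=white(T,(427,186),5);print("hook top",onz(T,hk,54.5),"wall",onz(T,(439.5,186),57),"scene",onz(C["scene"],white(C["scene"],(232.5,270),4),54.5))
R=tool(Rz(yr[0]));P=np.array([550.8,-66.5,19.5])
for n,p,H in(("round",P,Rz(yr[0])),("cradle",[505,-231,75],Rz(-4.1)@Ry(-10)),("cross",[515,61.5,20],Rz(yc[0])),("bay",[500,285,25],Rz(-8.8))):
  for sg in(1,-1):
    q=ik(np.array(p),tool(H,sg));print(n,sg,q)
move_ptp(P+[0,0,100],R);move_linear(P,rate=150);o=observe();print(o["eef_pos"],o["contact_force"],o["clock"])
clamp();o=observe();print(o["opening"],o["contact_force"],o["clock"])
release();move_linear(P+[0,0,90],rate=200)
j=observe()["joint_pos"];j=np.array(j);j[0]-=.5;set_joints(j)
C=cams();T=C["top"];A,B=white(C["scene"],(297,258),7),white(T,(350,201),9)
print(A,B,tri(C,A,B),"top48",onz(T,B,48),"sc48",onz(C["scene"],A,48),axisyaw(T,B),observe()["clock"])
cv2.imwrite("pics/chk1.png",T["img"][:,:,::-1])
E
```

```text
yaws (np.float64(12.873673185809723), 1320) (np.float64(-10.600329089634485), 1189) (np.float64(-7.610056944658589), 1431)
hook top [ 586.23 -235.7    54.5 ] wall [ 585.91 -263.09   57.  ] scene [ 590.02 -238.1    54.5 ]
round 1 [-0.2   0.47  1.91 -0.    0.76 -1.99]
round -1 [-0.2   0.47  1.91 -0.    0.76  1.15]
cradle 1 [-0.55  0.3   2.02  0.13  0.67 -2.15]
cradle -1 [-0.55  0.3   2.02  0.13  0.67  0.99]
cross 1 [ 0.03  0.42  2.   -0.    0.73 -1.35]
cross -1 [ 0.03  0.42  2.   -0.    0.73  1.79]
bay 1 [ 0.44  0.49  1.86 -0.    0.79 -0.97]
bay -1 [ 0.44  0.49  1.86 -0.    0.79  2.17]
[551.58 -66.83  20.09] [-0.1  -0.72 -0.5 ] 4.3417
38.9386434649063 [-0.3  -0.71  4.3 ] 4.8333
[296.83 257.83] [349.98 201.04] (array([550.66, -66.14,  45.25]), np.float64(1.541312064723383)) top48 [550.41 -65.23  48.  ] sc48 [553.46 -67.11  48.  ] (np.float64(13.55044676786965), 973) 7.125
```

Closing on it moved the sticker by less than 1 mm. The robot frame reads about (+1.2, -1.6) mm relative to the top camera, so I'll apply that. Next I regrasp, then hover tilted over the cradle and look.

```bash
cat >> h.py <<'E'
HC=Rz(-4.08)@Ry(-10);NC=HC[:,2];TC=np.array([511.6,-232.6,58.0])
def comp(C,t,s,w,h,k,name,gam=.5):
    im=np.hstack([crop(C["top"],t,w,h,k),crop(C["scene"],s,w,h,k)])
    cv2.imwrite(name,(255*(im/255.).clip(0,1)**gam).astype(np.uint8))
E
python3 - <<'E'
from h import *
np.set_printoptions(precision=2,suppress=True)
R=tool(Rz(12.87));P=np.array([550.8,-66.5,19.5])
move_ptp(P+[0,0,90],R);move_linear(P,rate=150);clamp();o=observe();print(o["eef_pos"],o["opening"])
move_linear(P+[0,0,110],rate=150);dwell(.2);o=observe();print(o["contact_force"],o["opening"])
move_ptp(TC+70*NC,tool(HC));move_linear(TC+22*NC,rate=120);dwell(.2);o=observe()
print(o["eef_pos"],TC+22*NC,o["contact_force"],o["clock"]);print(o["orientation"]-tool(HC))
comp(cams(),(440,220),(225,250),116,116,3.448,"pics/hover.png")
E
```

```text
[551.86 -66.69  20.58] 39.13408853227971
[ 0.16 -0.9  -1.32] 39.188102617828754
[ 508.62 -232.64   80.73] [ 507.79 -232.33   79.67] [-0.54  0.76 -0.45] 12.0
[[ 0.  0.  0.]
 [-0. -0. -0.]
 [ 0. -0.  0.]]
```

View pics/hover.png

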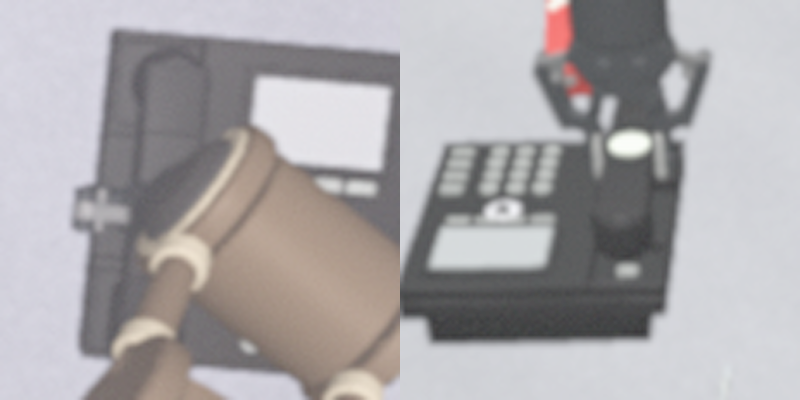

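The scene view shows the sticker up and the ear cup towards the high end, over the ear well with the hook at crop (627,270). In the top view the ear cup is centred over the well (about x=157 after parallax, against 155). I'll lower it with force checks.

Run:
```python
from h import *
np.set_printoptions(precision=2,suppress=True)
t=TC+[-.8,.3,-.6]
f0=observe()["contact_force"]
for d in(14,10,7,5,3,2,1,0,-1,-2,-3):
    move_linear(t+d*NC,rate=40);dwell(.1);o=observe();f=o["contact_force"]-f0
    print(d,o["eef_pos"]-t,f,o["moment"],round(o["clock"],1))
    if f@NC>6:break
comp(cams(),(440,220),(225,250),116,116,3.448,"pics/low.png")
```

```text
14 [-2.54  0.21 13.59] [-0.07  0.27 -0.08] [-0.02  0.14 -0.05] 12.6
10 [-1.77  0.16  9.75] [ 0.12  0.83 -0.5 ] [ 0.02  0.1  -0.05] 12.9
7 [-1.25  0.1   6.84] [-0.05 -0.27 -1.37] [0.   0.11 0.03] 13.3
5 [-0.88  0.1   4.87] [ 0.66 -1.24 -1.19] [0.01 0.13 0.03] 13.6
3 [-0.56  0.08  2.92] [-0.37 -0.7  -0.63] [-0.04  0.12 -0.02] 14.0
2 [-0.32  0.    1.98] [ 0.24  0.06 -1.95] [-0.03  0.12  0.07] 14.3
1 [-0.01 -0.08  1.06] [ 0.15 -0.63 -0.37] [-0.01  0.01  0.01] 14.7
0 [ 0.02 -0.09  1.05] [-3.38 -0.7   7.38] [0.22 0.37 0.02] 15.0
```

Contact came at eef z 58.4, and the predicted home height was 58.5. A rim contact would have been about 12 mm higher. I'll release, retreat and check.

Run:
```python
from h import *
np.set_printoptions(precision=2,suppress=True)
t=TC+[-.8,.3,-.6]
release();dwell(.2);print(observe()["contact_force"])
move_linear(t+100*NC,rate=200)
j=np.array(observe()["joint_pos"]);j[0]+=.75;set_joints(j)   # towards the cross handset
C=cams();comp(C,(440,220),(225,250),116,116,3.448,"pics/home.png");T,S=C["top"],C["scene"]
A,B=white(S,proj(S,[504,-230,85]),7),white(T,proj(T,[504,-230,85]),9);print(A,B,tri(C,A,B))
print("expected sticker",TC+[0,0,0]+27.6*NC,"top@85.4",onz(T,B,85.4),observe()["clock"])
A,B=white(S,(342,246),7),white(T,(293,217),9);print("cross",tri(C,A,B),onz(T,B,48))
```

```text
[-0.34  0.47 -0.25]
[233.84 240.1 ] [427.36 221.09] (array([ 505.13, -231.95,   82.88]), np.float64(1.4669768923252238))
expected sticker [ 506.82 -232.26   85.18] top@85.4 [ 504.98 -230.69   85.4 ] 18.0667
cross (array([513.98,  61.54,  44.44]), np.float64(1.6574230418636453)) [513.77  62.14  48.  ]
```

View pics/home.png

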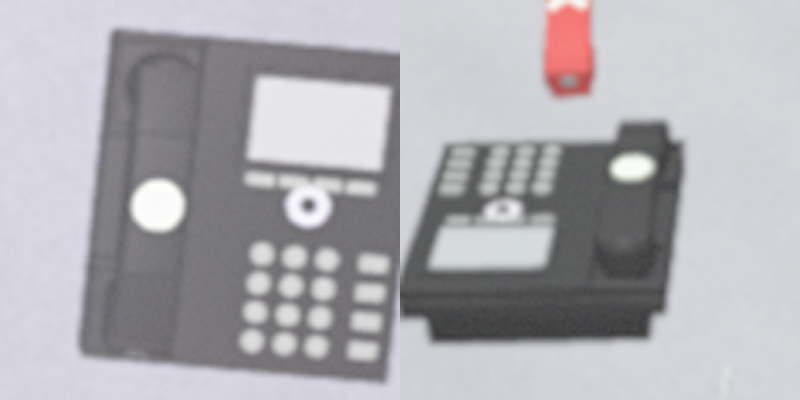

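The handset lies home. Its sticker triangulates to z 82.9, or about 85.7 after the known -2.8 bias, against 85.2 expected. It is square in the cradle with the ear at the high end. Next I grasp the cross handset, and at the same time check the bay's walls in both views.

Run:
```python
from h import *
np.set_printoptions(precision=2,suppress=True)
C=cams();T,S=C["top"],C["scene"];yt=Rz(-8.75)[:2,1];xt=Rz(-8.75)[:2,0]
gt=T["img"].max(2).astype(np.float32);tc=lambda x,y:np.array([124+(x-400)/3.448,162+y/3.448]);sc=lambda x,y:np.array([385+x/8,210+y/8])
c0=np.array([505.8,322.])
rep=lambda n,s,p,z:print(n,z,"x,y in tray:",[float(((onz(s,p,z)[:2]-c0)@a).round(1)) for a in(xt,yt)])
for z in(20,):
    rep("T rwall far",T,tc(731,110),z);rep("T rwall near",T,tc(690,325),z)
    rep("T div far R",T,tc(637,95),z);rep("T div near R",T,tc(594,310),z)
    rep("S lwall near",S,sc(152,165),z);rep("S lwall far",S,sc(185,440),z)
rep("T div far R",T,tc(641,95),3);rep("T div near R",T,tc(601,310),3)
rep("S div near bottom",S,sc(312,175),3);rep("S div far bottom",S,sc(350,440),3)
print("want: -14 (rwall/lwall inner = -43-29=-72), div -14; T minus 1.6, S +.7 in y")
yc=-10.6;R=tool(Rz(yc));P=np.array([514.8,60.8,19.5])
move_ptp(P+[0,0,90],R);move_linear(P,rate=150);clamp();o=observe();print(o["eef_pos"],o["opening"],o["contact_force"])
move_linear(P+[0,0,100],rate=150);dwell(.2);o=observe();print(o["contact_force"],o["opening"],o["clock"])
```

```text
T rwall far 20 x,y in tray: [72.9, -79.6]
T rwall near 20 x,y in tray: [-72.5, -78.6]
T div far R 20 x,y in tray: [72.3, -15.9]
T div near R 20 x,y in tray: [-73.4, -14.0]
S lwall near 20 x,y in tray: [-57.7, -73.2]
S lwall far 20 x,y in tray: [87.9, -73.6]
T div far R 3 x,y in tray: [74.4, -13.8]
T div near R 3 x,y in tray: [-73.1, -13.9]
S div near bottom 3 x,y in tray: [-75.6, -10.2]
S div far bottom 3 x,y in tray: [66.8, -12.4]
want: -14 (rwall/lwall inner = -43-29=-72), div -14; T minus 1.6, S +.7 in y
[515.85  60.89  20.53] 39.367205996176324 [-0.73  0.93  6.7 ]
[-0.38  0.38 -2.36] 39.47962628157727 21.2
```

The grasp is good (39.4 mm opening, lifted). The bay walls in both views put the bay centre at about (500, 278.5), 87 mm from the old handset against the 86 given. I'll lower it there.

Run:
```python
from h import *
np.set_printoptions(precision=2,suppress=True)
R=tool(Rz(-8.75));t=np.array([500.1,278.5,23.])
move_ptp(t+[0,0,90],R);move_linear(t+[0,0,30],rate=120);dwell(.2);f0=observe()["contact_force"]
for d in(20,14,8,5,3,2,1,0,-1,-2):
    move_linear(t+[0,0,d],rate=50);dwell(.1);o=observe();f=o["contact_force"]-f0
    print(d,o["eef_pos"]-t,f,round(o["clock"],1))
    if f[2]>5:break
if o["eef_pos"][2]<26:
    release();dwell(.2);print(observe()["contact_force"])
    move_linear(t+[0,0,110],rate=200)
    j=np.array(observe()["joint_pos"]);j[0]-=.5;set_joints(j)
C=cams();T,S=C["top"],C["scene"]
A,B=white(S,proj(S,[500,279,51]),7),white(T,proj(T,[500,279,51]),9);print(tri(C,A,B))
A,B=white(S,(449,238),7),white(T,(157,216),9);print("old",tri(C,A,B),observe()["clock"])
a=crop(T,(182,220),116,116,3.448);b=crop(S,(430,248),116,116,3.448);cv2.imwrite("pics/end_tray.png",np.hstack([a,b]))
cv2.imwrite("pics/end_scene.png",S["img"][:,:,::-1])
```

```text
20 [-0.13 -0.01 19.79] [ 0.99  0.49 -0.06] 23.4
14 [-0.07 -0.05 13.86] [ 0.97 -0.05 -0.16] 23.7
8 [-0.09 -0.08  7.84] [-1.05  0.84  0.64] 24.1
5 [-0.02 -0.01  4.97] [-0.76  0.28  0.55] 24.5
3 [-0.05 -0.04  2.93] [0.63 0.62 1.17] 24.8
2 [-0.02  0.01  1.98] [ 0.57  0.88 -0.28] 25.2
1 [-0.02 -0.02  0.97] [ 0.14 -0.01  0.98] 25.5
0 [0.18 0.1  0.55] [-1.18 -0.21  6.05] 25.9
[ 1.    0.27 -1.12]
(array([499.36, 280.2 ,  48.09]), np.float64(1.815753520655839))
old (array([511.46, 365.73,  47.79]), np.float64(1.3344809339234565)) 28.475
```

View pics/end_tray.png

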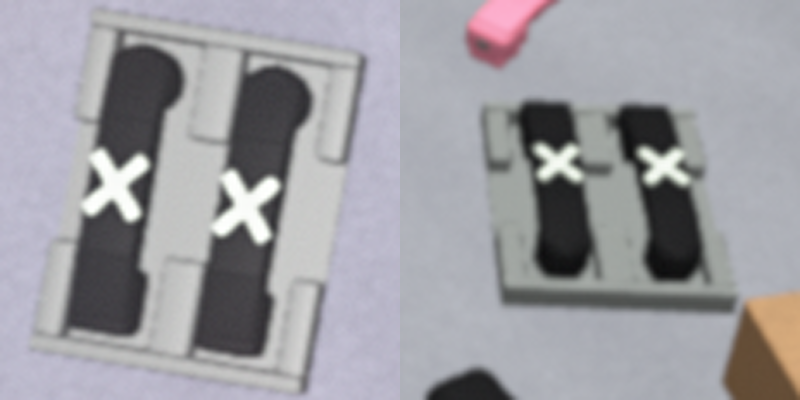

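View pics/end_scene.png

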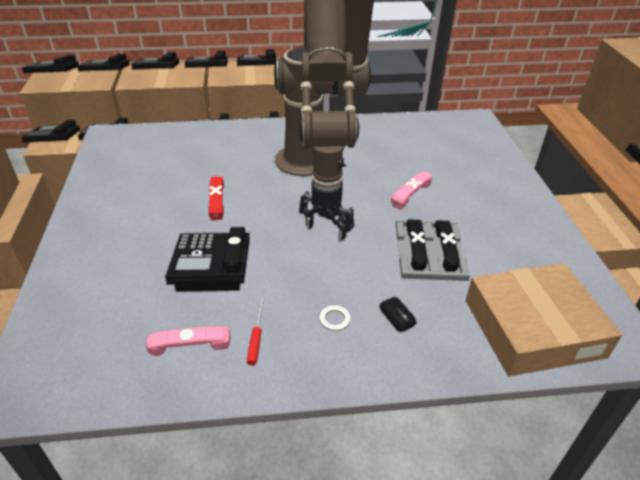

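The cross handset lies flat in the bay: its back is at 48.1 mm, against 47.8 for the old one, and the two are parallel. The phone and bystanders look undisturbed, so I'm handing in.

```bash
python3 -c "
from plant import *
print(observe()['clock']);print(finish_job())"
```

```text
28.475
the job is handed in; nothing more can be done
None
```

I laid the round-sticker handset in the phone's cradle first, ear cup at the high end, and then the taped-cross handset face down in the tray's empty bay. The job was handed in at 28.5 s with the gripper open and clear of everything.

**Last checks:**
- **Cradle:** contact came at tool height 58.4 mm, against 58.5 predicted for home. The sticker measured z 82.9 mm, or about 85.7 corrected, against 85.2 expected. I could not read the hook joint, so "home" rests on these heights and the picture.
- **Tray:** the cross handset's back measured 48.1 mm and the old handset's 47.8 mm, so both lie on the floor of their bays. The old one has not moved by more than about 0.3 mm.
- **Everything else:** the other things look unmoved in the final scene picture.

**What disagreed:**
- **Cameras:** the two views differed by about 2 to 4 mm, and heights read about 3 mm low near the middle of the desk and the phone. I corrected the sideways offset by closing on the round handset once and looking again.
- **Bay width:** it came out about 63 mm against 58, because I picked the wall pixels by eye. The handset still went in freely.

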